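Move the tray divider one notch up to the tube rack

TASK

The tube rack has too much room in the divider tray. Lift the divider out of its notches, shift it one notch towards the tube rack (away from the steel box) and let it down so that it is fully seated in that next pair of notches, then let go. Leave the tube rack and the steel box standing where they are.

Things in the scene. Friction and masses are not known exactly. Their poses are not given: they have to be found in the camera images.
- tray: Fixed aluminium tray 140 (x) x 256 mm (y, its long way); origin: centre of its underside, on the table, z up. On its two long walls (inner faces x = +-64 mm) stand round-topped teeth, tops z = 66 mm. Between them are 5 pairs of notches at y = -80, -40, 0, 40, 80 mm, 20 mm wide, bottoms at z = 46 mm. Rack in one end, steel box in the other; which varies.
- divider: Loose grey plastic divider, about 0.15 kg, starts in the middle notches (tray y = 0 within 3 mm). Origin: middle of its crossbar's underside, 46 mm above the table when seated; axes as the tray's. Crossbar 160 (x) x 10 (y) x 14 mm, ends lie in the notches, 5 mm play each way. Below it hangs a plate 116 x 6 mm, 36 mm deep, between the walls.
- divider_tab (a point): Middle of the top of the divider's upright grip tab: 58 mm above the divider's origin, 104 mm above the table when seated. The tab stands on the middle of the crossbar, 30 mm (divider x) by 12 mm (divider y), 44 mm tall.
- tube_rack: Loose moulded rack full of small capped tubes, 62 x 105 x 42 mm, standing on the 5 mm tray floor across one end of the tray, its middle about 83 mm from the tray's middle. Origin: centre of its underside.
- steel_box: Loose closed box of pale pressed steel with wire clasps, 70 x 118 x 44 mm, standing on the tray floor across the other end, its middle about 83 mm from the tray's middle. Origin: centre of its underside.
There are look-alikes about, which are no part of the job. Of the things that look like the divider, the larger one is meant.

How it is judged:
By the outcome, as a careful person would: the job done as asked, in the order asked, and still so for the second after the job is handed in, with the robot touching nothing.
It also fails if it takes over 29 s, if anything falls off the work surface, if the arm or the gripper's body presses on something with over 40 N, if the wrist force passes 120 N, or if a joint passes its speed limit or range.

ROBOT

A 6-joint arm with a two-finger parallel gripper is mounted at the origin on a cart in front of the work surface, level with it; the furniture and walls round the work are solid. World frame = base frame: x ahead of the robot, y to its left, z up, the work surface at z = 0. Lengths are in m, angles in degrees, forces in N, time in s.
With the tool pointing down it reaches from about 0.375 to 0.975 m from the base axis. Payload 3.8 kg.
Tool frame: the origin (TCP) lies at the very end of the fingers, on their centre line; the grasp point (between the pads) lies 19 mm behind it; z points along the fingers, y is the line along which they close (so a half turn about z gives the same grasp; the last joint's range is limited). The gripper opens to 88 mm and grips with 3 to 60 N. Pads are 18 mm wide; open, the fingers measure 123 mm over their backs; the gripper's body (75 mm by 187 mm) begins 45 mm behind the grasp point.
Start: joints at [-74.651, 15.12, 91.902, -0, 72.978, -2.114], TCP at [0.203, -0.644, 0.239] pointing down, gripper open.
Joint ranges: [-150.88, 150.88], [-54.13, 125.18], [17.81, 147.31], [-75.09, 255.09], [0, 152.58], [-146.25, 146.25]. Speed limits (degrees/s): [147.25, 147.25, 180, 180, 180, 180].

INTERFACE

Orientations are given as [roll, pitch, yaw] about the fixed x, y, z axes, in that order (R = Rz(yaw) Ry(pitch) Rx(roll)).
In Python, from plant import env gives the robot as it stands. The module is installed in compiled form; this text tells all that it offers.
- The arm moves only by the shell command python3 -m jog 'ROWS'. ROWS is JSON, a list of rows, each an object with "slide": the shift along the tool's x, y, z in m, a list of three; "delta_rot": the turn, a rotation vector about the tool's x, y, z in rad, a list of three; "jaw": the opening, from 0 (shut) to 1 (fully open). In form: [{"slide": [dx, dy, dz], "delta_rot": [wx, wy, wz], "jaw": jaw}, ...]. A call has 1 to 20 rows; each row shifts and turns the commanded pose from where the row before left it, along the tool's axes as they then stand; what a row does not reach is not made up. A row lasts 1/10 s, in which the tool goes at most 50 mm and 8.59 degrees, less where a joint would pass 70% of its speed; a pose out of reach is approached as far as the arm can. A call with a gripper value outside its range is refused whole. The fingers move at their own pace and stop on an object; the grip force is fixed at half the most. Time passes only in rows, so rows that do not move let the fingers close. It gives the time, the measured TCP pose, the force, the opening and the grip force at its end, in the units of the state.
- env.get_obs(): the state, without advancing time (a new reading comes with each control period).
- env.get_image(name): name is "side" or "top"; returns a dict with "color" (420x560x3 uint8, blue, green, red), "vertical_fov" (degrees; the focal length in pixels is half the picture's height over the tangent of half this angle, whatever the lens; pixels are square), "cx", "cy" (the principal point, pixels), "eye" and "rotation" of the camera in the world. Camera axes: x right, y down, z forward; pixel columns grow to the right and rows downward; lengths in m; the calibration is good to about 2 mm. A picture is of the moment at which its call begins. There is no depth.
- env.sign_off(): hands the job in; it is judged then, once.
Trained networks look in a picture, given as the dict that the camera call returned (one of the last four; its "shot" number tells which), for a name from the list of things; names that differ only in an ending like _2 or _b are one class to them, and where a whole thing is asked for, a point or a joint stands for the part that bears it (a point fixed in the world has none). Each returns a list of dicts, best first, with "conf" (0 to 1); they miss things now and then, are a little off and sometimes report something else, mostly with a low value. They report only what shows in the picture. A call takes as long as a camera call. They do not tell look-alikes from the thing itself.
- env.find_in(picture, target): "rect" ([left, top, right, bottom] as shares, 0 to 1, of the picture: columns of its width, rows of its height, round what is visible of it).
The state is a dict: "time": time; "joint_positions": joint angles; "qvel": joint speeds; "joint_efforts": joint torques, N m; "ee_pos": TCP position; "eef_rot": TCP orientation; "contact_force": force on the tool from outside, world axes, zero at the start; "moment": the same for the moment, N m; "gripper_width": opening from 0.0 (shut) to 1.0 (fully open); "grasp_force": force on a finger pad.
Only numpy, scipy, OpenCV 4.12 (cv2) and the standard library are available. Lean on these libraries where they do the work, as an engineer would, in place of code of your own. Each camera call takes 0.05 s, during which the arm holds its last target. There are 200 camera calls.

## Working session

There is one attempt and no reset: what is moved stays moved. The work goes in short steps, Python scripts to look and compute and a shell command to move; the robot and the scene stay as the last step left them, time stands still between calls to the robot, and variables do not carry over. Pictures are saved under pics/ and viewed, at most 10 in all, crops included, and the job is handed in when it is done.

```bash
mkdir -p pics; cat > h.py <<'E'
import numpy as np, cv2
from plant import env
def cam(p):
    h,w=p["color"].shape[:2]; f=h/2/np.tan(np.radians(p["vertical_fov"])/2)
    return f,p["cx"],p["cy"],np.array(p["eye"]),np.array(p["rotation"])
def onz(p,u,v,z):
    f,cx,cy,e,R=cam(p); d=R@np.array([(u-cx)/f,(v-cy)/f,1]); return e+d*(z-e[2])/d[2]
def proj(p,X):
    f,cx,cy,e,R=cam(p); c=R.T@(np.array(X)-e); return cx+f*c[0]/c[2],cy+f*c[1]/c[2]
E
python3 - <<'E'
from h import *
for n in("top","side"):
    p=env.get_image(n); cv2.imwrite(f"pics/{n}0.png",p["color"])
    print(n,p["vertical_fov"],p["cx"],p["cy"],p["eye"],np.round(p["rotation"],3).tolist(),[k for k in p])
    for t in("tray","divider","divider_tab","tube_rack","steel_box"):
        for r in env.find_in(p,t)[:4]:
            a=np.array(r["rect"])*[560,420,560,420]; print(t,round(r["conf"],2),a.round(1), onz(p,(a[0]+a[2])/2,(a[1]+a[3])/2,.1 if 'tab' in t else .05).round(3))
o=env.get_obs();print(o["ee_pos"],o["eef_rot"],o["time"],o["gripper_width"],o["contact_force"])
E
```

```text
top 43.4697299247667 274.3332169964186 208.22540297878692 [ 0.30050757 -0.10416891  1.20310522] [-168.178, 0.14, -95.564] ['color', 'vertical_fov', 'cx', 'cy', 'eye', 'rotation', 'shot']Traceback (most recent call last):
  File "<stdin>", line 7, in <module>
  File "h.py", line 7, in onz
    f,cx,cy,e,R=cam(p); d=R@np.array([(u-cx)/f,(v-cy)/f,1]); return e+d*(z-e[2])/d[2]
                                                                                 ~^^^
IndexError: invalid index to scalar variable.
```

View pics/top0.png

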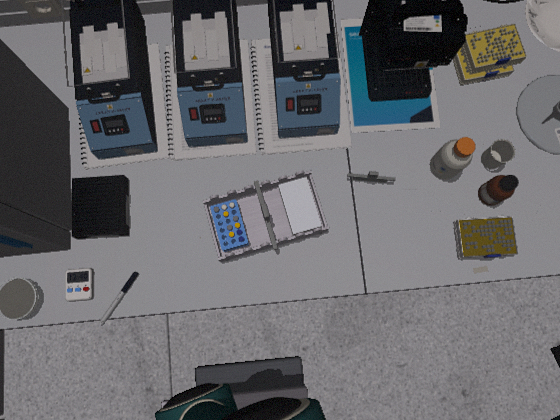

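The top view shows the tray at about (266,215), with the rack on its left (230,225) and the steel box on its right (302,205). The divider is at (267,215), and a smaller look-alike lies outside the tray at (372,178). The camera rotation comes as rpy in degrees, so I'll fix the helper for that.

```bash
sed -i 's/np.array(p\["rotation"\])$/Rot.from_euler("xyz",p["rotation"],degrees=True).as_matrix()/; 1a from scipy.spatial.transform import Rotation as Rot' h.py
python3 - <<'E'
from h import *
for n in("top","side"):
    p=env.get_image(n); cv2.imwrite(f"pics/{n}1.png",p["color"])
    print(n,p["vertical_fov"],p["cx"],p["cy"],p["eye"],p["rotation"])
    if n=="top": c=p["color"][150:280,180:350]; cv2.imwrite("pics/topc.png",cv2.resize(c,None,fx=4.5,fy=4.5,interpolation=cv2.INTER_CUBIC))
    for t in("tray","divider","divider_tab","tube_rack","steel_box"):
        for r in env.find_in(p,t)[:4]:
            a=np.array(r["rect"])*[560,420,560,420]; print(t,round(r["conf"],2),a.round(1), onz(p,(a[0]+a[2])/2,(a[1]+a[3])/2,.1 if 'tab' in t else .05).round(3))
o=env.get_obs();print(o["ee_pos"],o["eef_rot"],o["time"],o["gripper_width"],o["contact_force"])
print("tcp in top",proj(env.get_image("top"),o["ee_pos"]))
E
```

```text
top 43.4697299247667 274.3332169964186 208.22540297878692 [ 0.30050757 -0.10416891  1.20310522] [-1.68178315e+02  1.40279688e-01 -9.55639688e+01]
tray 0.86 [205.  170.8 326.8 261.4] [ 0.525 -0.104  0.05 ]
tray 0.35 [210.6 199.6 251.4 252.6] [ 0.51  -0.025  0.05 ]
divider 0.79 [348.5 174.1 393.4 181.2] [ 0.59  -0.349  0.05 ]
divider 0.66 [252.8 182.2 282.9 250. ] [ 0.525 -0.109  0.05 ]
divider_tab 0.92 [253.6 183.8 279.9 248.9] [ 0.515 -0.106  0.1  ]
divider_tab 0.62 [345.7 169.2 399.  183.6] [ 0.58  -0.342  0.1  ]
tube_rack 0.64 [211.4 200.5 249.9 252.2] [ 0.509 -0.024  0.05 ]
steel_box 0.89 [280.6 176.6 324.2 232.7] [ 0.543 -0.188  0.05 ]
steel_box 0.72 [253.2 181.7 280.4 248.8] [ 0.527 -0.106  0.05 ]
side 48.333882358908454 280.4831660069414 204.25634495978503 [0.2442191  0.64980118 0.60240236] [-1.21461376e+02  9.52223065e-02 -1.59828162e+02]
tray 0.72 [231.4 195.5 320.9 289.9] [ 0.514 -0.056  0.05 ]
divider 0.95 [242.7 208.8 320.2 246.4] [ 0.522 -0.11   0.05 ]
divider 0.89 [274.2 165.9 297.3 193.3] [ 0.585 -0.312  0.05 ]
divider_tab 0.65 [240.9 202.3 317.1 248.7] [ 0.504 -0.047  0.1  ]
divider_tab 0.63 [277.2 168.7 302.5 193. ] [ 0.543 -0.222  0.1  ]
tube_rack 0.84 [241.2 244.7 298.7 275.6] [ 0.505 -0.     0.05 ]
steel_box 0.67 [252.9 195.5 310.1 226.9] [ 0.544 -0.171  0.05 ]
[ 0.20256635 -0.64391447  0.23879524] [1.79992298e+02 9.12698530e-04 1.74637642e+01] 0.7 0.9976029506024503 [ 0.10104642 -0.56600411 -0.54566013]
tcp in top (np.float64(584.2344215645712), np.float64(344.51679052175683))
```

View pics/topc.png

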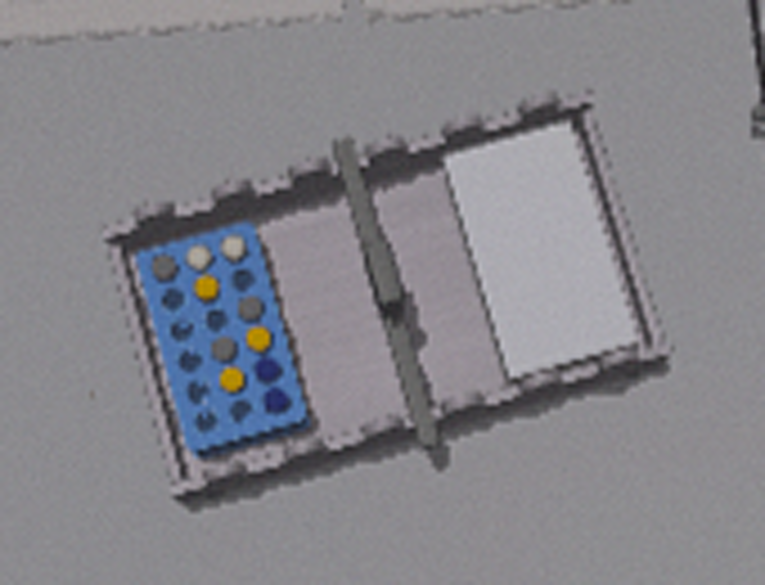

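View pics/side1.png

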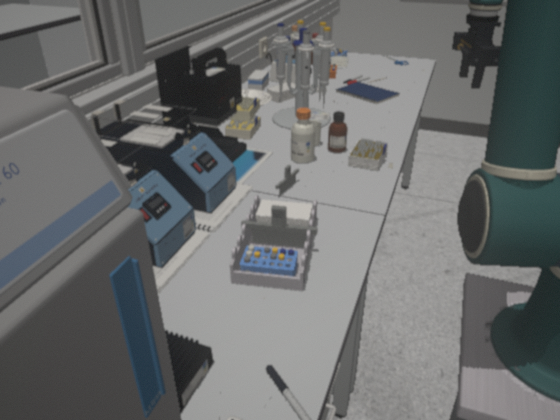

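The crop shows the divider bar running from crop (345,145) to (432,455), with the tab top near (380,270). Tooth tops line both long walls, and the notch nearer the rack, to the left, is free. The side view agrees: tab top at about (279,207), rack nearer the camera, box behind. Next I'll fit the tray pose from the teeth and the divider pose from the bar and tab.

```bash
python3 - <<'E'
from h import *
from scipy.optimize import least_squares
p=env.get_image("top"); q=env.get_image("side")
U=lambda c:(180+(c[0]+.5)/4.5-.5,150+(c[1]+.5)/4.5-.5)
up=[(155,215),(235,190),(310,170),(385,150),(462,128),(540,103)]
lo=[(225,465),(300,445),(375,435),(460,410),(535,385),(610,365)]
ty=[100,60,20,-20,-60,-100]
A=np.array([onz(p,*U(c),.062)[:2] for c in up+lo])
L=np.array([(67,y) for y in ty]+[(-67,y) for y in ty])/1000
def T(s,l): c,d=np.cos(s[2]),np.sin(s[2]); l=np.atleast_2d(l); return s[:2]+l@np.array([[c,d],[-d,c]])
s=least_squares(lambda s:(T(s,L)-A).ravel(),[.52,-.1,.2],loss='soft_l1',f_scale=.003).x
print("tray",s[:2],np.degrees(s[2])); print((1e3*(T(s,L)-A)).round(1).tolist())
e1=onz(p,*U((343,143)),.06);e2=onz(p,*U((432,448)),.06)
print("bar",e1,e2,np.linalg.norm(e1-e2),(e1+e2)/2,np.degrees(np.arctan2((e1-e2)[1],(e1-e2)[0])))
print("tab side",onz(q,279,207,.104),"tab top",onz(p,*U((380,268)),.104))
S=5
for pic,n,(x0,y0,w,h) in((p,"t",(180,150,160,118)),(q,"s",(215,185,130,110))):
    im=cv2.resize(pic["color"][y0:y0+h,x0:x0+w],None,fx=S,fy=S,interpolation=cv2.INTER_CUBIC)
    def dr(l,z,col,close=True):
        P=[proj(pic,[*T(s,np.array(a)/1000)[0],z]) for a in l]
        P=np.array([[(u-x0+.5)*S,(v-y0+.5)*S] for u,v in P]).round().astype(int); cv2.polylines(im,[P],close,col,1)
    dr([(70,128),(-70,128),(-70,-128),(70,-128)],0,(0,0,255))
    for a in(64,70):
      for g in(1,-1):
        for y in ty: dr([(g*a,y-10),(g*a,y+10)],.066,(0,255,0),False)
    dr([(80,5),(-80,5),(-80,-5),(80,-5)],.06,(255,255,0))
    dr([(15,6),(-15,6),(-15,-6),(15,-6)],.104,(0,255,255))
    cv2.imwrite(f"pics/ov{n}.png",im)
E
```

```text
tray [ 0.52902487 -0.10213197] 9.731627463844362
[[2.1, 1.3], [0.1, 2.2], [0.3, 0.7], [0.5, -0.8], [-0.3, -1.0], [-2.5, -0.4], [-3.0, 3.2], [-2.4, 0.7], [3.1, -2.1], [1.7, 0.7], [-0.2, -1.2], [0.3, -3.2]]
bar [ 0.60411027 -0.08927553  0.06      ] [ 0.44781876 -0.11850839  0.06      ] 0.15900187688747436 [ 0.52596452 -0.10389196  0.06      ] 10.594228970452756
tab side [ 0.52503696 -0.10350345  0.104     ] tab top [ 0.52982959 -0.10179924  0.104     ]
```

View pics/ovt.png

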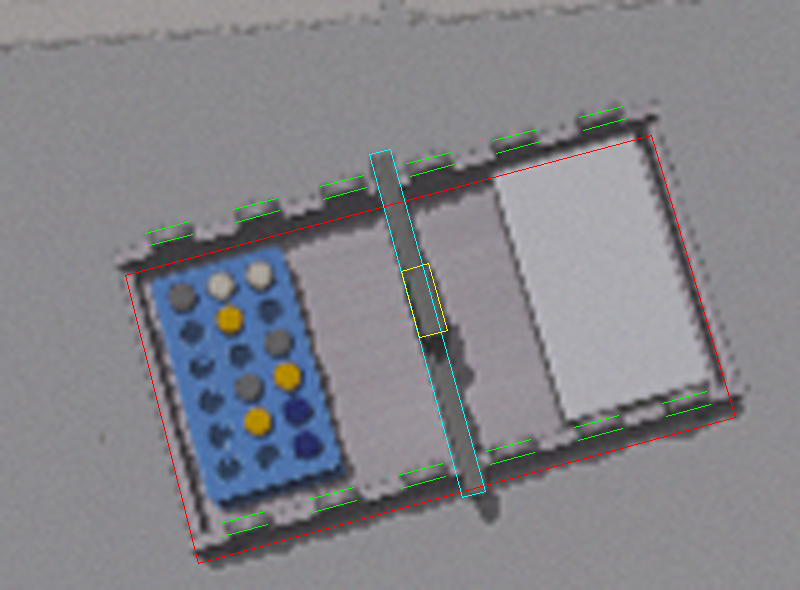

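View pics/ovs.png

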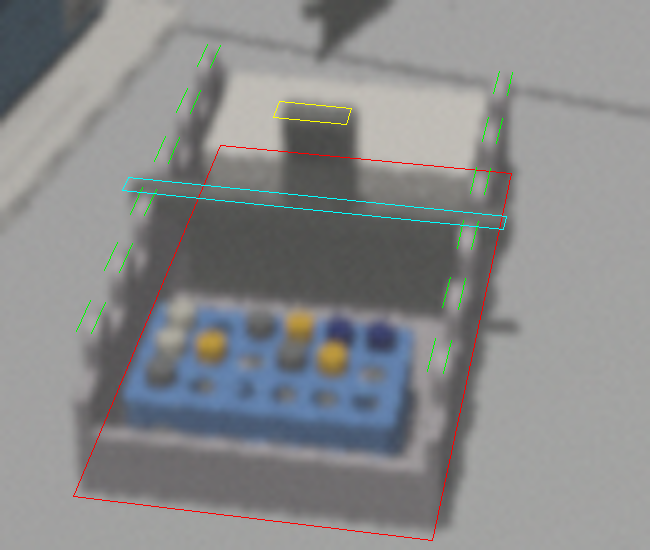

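Overlays match: tab in the top view fits to about 1 px, while the side view suggests x is about 2–4 mm lower. I take the tab as (0.5275, −0.103) and yaw as 10°. The required shift is tray +y, towards the rack. I'll travel at the current height first.

```bash
python3 -m jog '[{"slide":[0.0295,-0.0262,0],"delta_rot":[0,0,0],"jaw":1},{"slide":[0.0295,-0.0262,0],"delta_rot":[0,0,0],"jaw":1},{"slide":[0.0295,-0.0262,0],"delta_rot":[0,0,0],"jaw":1},{"slide":[0.0295,-0.0262,0],"delta_rot":[0,0,0],"jaw":1},{"slide":[0.0295,-0.0262,0],"delta_rot":[0,0,0],"jaw":1},{"slide":[0.0295,-0.0262,0],"delta_rot":[0,0,0],"jaw":1},{"slide":[0.0295,-0.0262,0],"delta_rot":[0,0,0],"jaw":1},{"slide":[0.0295,-0.0262,0],"delta_rot":[0,0,0],"jaw":1},{"slide":[0.0295,-0.0262,0],"delta_rot":[0,0,0],"jaw":1},{"slide":[0.0295,-0.0262,0],"delta_rot":[0,0,0],"jaw":1},{"slide":[0.0295,-0.0262,0],"delta_rot":[0,0,0],"jaw":1},{"slide":[0.0295,-0.0262,0],"delta_rot":[0,0,0],"jaw":1},{"slide":[0.0295,-0.0262,0],"delta_rot":[0,0,0],"jaw":1},{"slide":[0.0295,-0.0262,0],"delta_rot":[0,0,0],"jaw":1},{"slide":[0.0295,-0.0262,0],"delta_rot":[0,0,0],"jaw":1},{"slide":[0.0295,-0.0262,0],"delta_rot":[0,0,0],"jaw":1},{"slide":[0,0,0],"delta_rot":[0,0,0.13],"jaw":1},{"slide":[0,0,0],"delta_rot":[0,0,0],"jaw":1},{"slide":[0,0,0],"delta_rot":[0,0,0],"jaw":1}]'
```

```text
time: 2.75
ee_pos: [0.5269, -0.1025, 0.2387]
eef_rot: [180.0, 0.0, 10.2]
contact_force: [0.4, 0.1, 0.3]
gripper_width: 0.998
grasp_force: 0.0
```

```bash
python3 -m jog '[{"slide":[0,0,0.03],"delta_rot":[0,0,0],"jaw":1},{"slide":[0,0,0.03],"delta_rot":[0,0,0],"jaw":1},{"slide":[0,0,0.03],"delta_rot":[0,0,0],"jaw":1},{"slide":[0,0,0.03],"delta_rot":[0,0,0],"jaw":0.8},{"slide":[0,0,0.03],"delta_rot":[0,0,0],"jaw":0.6},{"slide":[0,0,0.02],"delta_rot":[0,0,0],"jaw":0.5},{"slide":[0,0,0],"delta_rot":[0,0,0],"jaw":0.5},{"slide":[0,0,0],"delta_rot":[0,0,0],"jaw":0},{"slide":[0,0,0],"delta_rot":[0,0,0],"jaw":0},{"slide":[0,0,0],"delta_rot":[0,0,0],"jaw":0},{"slide":[0,0,0],"delta_rot":[0,0,0],"jaw":0},{"slide":[0,0,0],"delta_rot":[0,0,0],"jaw":0},{"slide":[0,0,0],"delta_rot":[0,0,0],"jaw":0},{"slide":[0,0,0],"delta_rot":[0,0,0],"jaw":0}]'
```

```text
time: 4.15
ee_pos: [0.5274, -0.1024, 0.0692]
eef_rot: [180.0, -0.0, 10.0]
contact_force: [-0.2, -0.3, 2.5]
gripper_width: 0.133
grasp_force: 30.0
```

The grip is on the tab: opening 11.7 mm, 30 N. Now lift 32 mm, shift 40 mm along −tool y, and look.

```bash
python3 -m jog '[{"slide":[0,0,-0.006],"delta_rot":[0,0,0],"jaw":0},{"slide":[0,0,-0.008],"delta_rot":[0,0,0],"jaw":0},{"slide":[0,0,-0.009],"delta_rot":[0,0,0],"jaw":0},{"slide":[0,0,-0.009],"delta_rot":[0,0,0],"jaw":0},{"slide":[0,0,0],"delta_rot":[0,0,0],"jaw":0},{"slide":[0,-0.01,0],"delta_rot":[0,0,0],"jaw":0},{"slide":[0,-0.01,0],"delta_rot":[0,0,0],"jaw":0},{"slide":[0,-0.01,0],"delta_rot":[0,0,0],"jaw":0},{"slide":[0,-0.01,0],"delta_rot":[0,0,0],"jaw":0},{"slide":[0,0,0],"delta_rot":[0,0,0],"jaw":0},{"slide":[0,0,0],"delta_rot":[0,0,0],"jaw":0}]'
python3 - <<'E'
from h import *
s=np.array([.5285,-.1021,np.radians(9.8)]); o=env.get_obs(); print(o["ee_pos"],o["contact_force"])
def T(l): c,d=np.cos(s[2]),np.sin(s[2]); return s[:2]+np.array(l)@np.array([[c,d],[-d,c]])
t=o["ee_pos"]; S=5
ims=[]
for n,(x0,y0,w,h) in(("top",(195,160,145,110)),("side",(220,185,120,110))):
    pic=env.get_image(n)
    im=cv2.resize(pic["color"][y0:y0+h,x0:x0+w],(0,0),fx=3,fy=3,interpolation=cv2.INTER_CUBIC)
    def dr(l,col):
        P=np.array([proj(pic,a) for a in l]); P=((P-[x0-.5,y0-.5])*3).round().astype(int); cv2.polylines(im,[P],True,col,1)
    for a in(64,-64):
        for y in(20,60): dr([[*T([a/1000,(y-10)/1000]),.066],[*T([a/1000,(y+10)/1000]),.066]],(0,255,0))
    z=.046+.032+.014; y=(-np.sin(np.radians(10)),np.cos(np.radians(10))); x=(y[1],-y[0])
    dr([[t[0]+a*x[0]+b*y[0],t[1]+a*x[1]+b*y[1],z] for a,b in((.08,.005),(-.08,.005),(-.08,-.005),(.08,-.005))],(255,255,0))
    ims.append(cv2.copyMakeBorder(im,0,330-im.shape[0],0,0,cv2.BORDER_CONSTANT))
cv2.imwrite("pics/lift.png",np.hstack(ims))
E
```

```text
time: 5.25
ee_pos: [0.52, -0.0624, 0.1006]
eef_rot: [180.0, 0.0, 10.1]
contact_force: [-0.5, 0.2, -0.6]
gripper_width: 0.135
grasp_force: 30.0
[ 0.51995159 -0.06244316  0.10057956] [-0.54037758  0.24876582 -0.64213106]
```

View pics/lift.png

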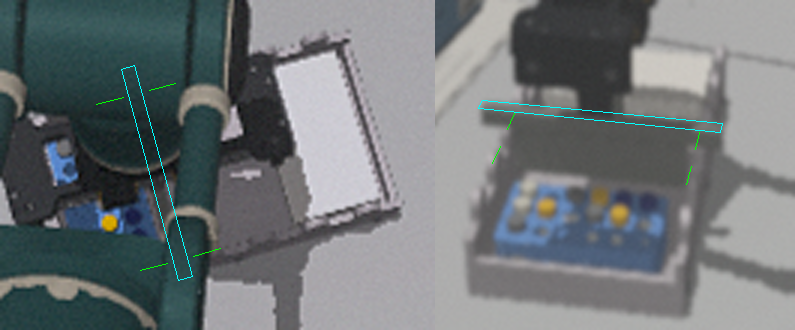

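The side view shows the divider held level above the rack-side notch pair, its bar within 1–2 px of the prediction; the rack is unmoved and the arm hides the tray in the top view. Now lower it, stopping short of the bottom to check the force.

```bash
python3 -m jog '[{"slide":[0,0,0.006],"delta_rot":[0,0,0],"jaw":0},{"slide":[0,0,0.006],"delta_rot":[0,0,0],"jaw":0},{"slide":[0,0,0.004],"delta_rot":[0,0,0],"jaw":0},{"slide":[0,0,0.004],"delta_rot":[0,0,0],"jaw":0},{"slide":[0,0,0.004],"delta_rot":[0,0,0],"jaw":0},{"slide":[0,0,0],"delta_rot":[0,0,0],"jaw":0},{"slide":[0,0,0],"delta_rot":[0,0,0],"jaw":0}]'
```

```text
time: 6.05
ee_pos: [0.52, -0.063, 0.0766]
eef_rot: [-180.0, 0.0, 10.0]
contact_force: [0.1, -0.3, -0.5]
gripper_width: 0.135
grasp_force: 30.0
```

```bash
python3 -m jog '[{"slide":[0,0,0.003],"delta_rot":[0,0,0],"jaw":0},{"slide":[0,0,0.002],"delta_rot":[0,0,0],"jaw":0},{"slide":[0,0,0.001],"delta_rot":[0,0,0],"jaw":0},{"slide":[0,0,0.001],"delta_rot":[0,0,0],"jaw":0},{"slide":[0,0,0.0005],"delta_rot":[0,0,0],"jaw":0},{"slide":[0,0,0],"delta_rot":[0,0,0],"jaw":0},{"slide":[0,0,0],"delta_rot":[0,0,0],"jaw":0}]'
```

```text
time: 6.75
ee_pos: [0.5201, -0.063, 0.0693]
eef_rot: [180.0, -0.0, 10.0]
contact_force: [0.2, 0.3, -1.3]
gripper_width: 0.134
grasp_force: 30.0
```

At z = 0.0693, essentially the seated height with no side load. I'll ease down another 0.5 mm, release, and rise.

```bash
python3 -m jog '[{"slide":[0,0,0.0005],"delta_rot":[0,0,0],"jaw":0},{"slide":[0,0,0],"delta_rot":[0,0,0],"jaw":0},{"slide":[0,0,0],"delta_rot":[0,0,0],"jaw":0.5},{"slide":[0,0,0],"delta_rot":[0,0,0],"jaw":0.5},{"slide":[0,0,0],"delta_rot":[0,0,0],"jaw":0.5},{"slide":[0,0,0],"delta_rot":[0,0,0],"jaw":0.5},{"slide":[0,0,0],"delta_rot":[0,0,0],"jaw":0.5},{"slide":[0,0,-0.02],"delta_rot":[0,0,0],"jaw":0.5},{"slide":[0,0,-0.03],"delta_rot":[0,0,0],"jaw":0.5},{"slide":[0,0,-0.04],"delta_rot":[0,0,0],"jaw":0.5},{"slide":[0,0,-0.04],"delta_rot":[0,0,0],"jaw":0.5},{"slide":[0,0,-0.04],"delta_rot":[0,0,0],"jaw":0.5},{"slide":[0,0.04,0],"delta_rot":[0,0,0],"jaw":0.5},{"slide":[0,0.04,0],"delta_rot":[0,0,0],"jaw":0.5},{"slide":[0,0.04,0],"delta_rot":[0,0,0],"jaw":0.5},{"slide":[0,0.04,0],"delta_rot":[0,0,0],"jaw":0.5},{"slide":[0,0.04,0],"delta_rot":[0,0,0],"jaw":0.5},{"slide":[0,0.04,0],"delta_rot":[0,0,0],"jaw":0.5},{"slide":[0,0.04,0],"delta_rot":[0,0,0],"jaw":0.5},{"slide":[0,0,0],"delta_rot":[0,0,0],"jaw":0.5}]'
python3 - <<'E'
from h import *
ims=[]
for n,(x0,y0,w,h) in(("top",(195,160,145,110)),("side",(220,185,120,110))):
    pic=env.get_image(n); ims.append(cv2.resize(pic["color"][y0:y0+h,x0:x0+w],(0,0),fx=3,fy=3,interpolation=cv2.INTER_CUBIC))
cv2.imwrite("pics/end.png",np.hstack(ims))
E
```

```text
time: 8.75
ee_pos: [0.5688, -0.3433, 0.238]
eef_rot: [179.9, 0.0, 9.8]
contact_force: [0.1, 0.2, -0.0]
gripper_width: 0.499
grasp_force: 0.0
```

View pics/end.png

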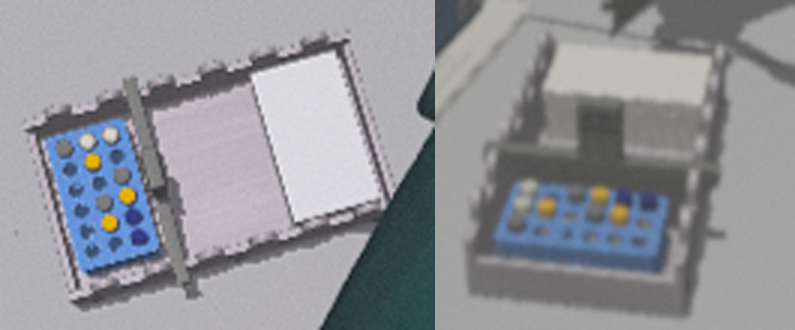

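The divider now lies across the rack-side notch pair, bar from (129,78) to (188,285) in the top crop, with two teeth left between it and the rack end on each wall. It sits level in the side view. The rack and box haven't moved, and the gripper is clear. It was let go at its seated height, so I'm handing it in.

```bash
python3 -c "
from plant import env
print(env.sign_off())"
```

```text
the job is handed in; nothing more can be done
None
```

The divider is down in the next pair of notches towards the tube rack and released. The final pictures show the rack and steel box where they were, and the job was handed in at about 9 s; the sign-off returned no verdict.

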